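# Unlock a board test press and swing its lever home

## Task

Take the red cover off the yellow safety catch of the board test press and hang it astride the bar of the small parking rail. Then push the yellow catch fully out, away from the press column, and only after that push the black-knobbed lever round until it is fully home against its stop. Leave the bottles, the blue relay and the fuse box standing where they are, and let go of everything at the end.

Things in the scene. Friction and masses are not known exactly. Their poses are not given: they have to be found in the camera images.
- press: board test press, fixed. Grey base plate (x -78..78 mm, y -175..130 mm), top 14 mm above the bench; origin on the bench. +x to its far side, +y to the end with the green board, -y to the end with the yellow catch. On the origin a column 104 mm high carries an aluminium head, 77 to 97 mm high, over the board (it sinks 12 mm as the lever turns). A round black stop, 50 mm high, ends the lever's path
- lever_pivot (a point): point on the column, on the vertical axis about which the lever turns, 76 mm above the bench
- lever_knob (a point): middle of the lever's upright black knob: vertical cylinder, 20 mm diameter, 55 to 97 mm above the bench, 95 mm from the pivot axis. Below it the steel arm, 16 mm wide, 38 to 52 mm above the bench, runs from the column to 120 mm from the axis. Round the knob's path nothing of the press stands higher than 62 mm but column, head and cover
- lever (a joint): lever angle, rad: at 0 the arm points 55 degrees from the press's +x towards -y; grows clockwise from above (knob comes round the -y end to the near side, -x) to 1.22 at the stop. With the catch in, its bolt stops the arm at about 0.14 rad. Starts at 0 to 0.06; stays where left; takes about 3 N at the knob
- catch_post (a point): on the axis of the catch's upright yellow thumb post, 13 mm below its top: cylinder, 16 mm diameter (19 at the top), 22 to 62 mm above the bench, standing on a flat yellow slide (16 x 80 mm, top 23 mm above the bench). Its y axis points back along the catch's travel (inwards), its x axis along the slide. 55 mm from the post in +x a yellow bolt (14 x 16 mm, top 54 mm above the bench) blocks the lever arm
- catch (a joint): catch travel, m: 0 = in (lever blocked), grows as the post goes outwards along the catch post's own -y, which is the press's -y turned 27 degrees towards its +x, to 0.025 at its stop; clear of the lever from about 0.02. Starts at 0 to 0.003; stays where left; takes about 2 N
- cover_grip (a point): centre of the grip tab of the loose red cover (60 g, heavy walls), an upside-down U: walls 4 mm thick, 36 mm apart inside (in its y), ending 84 mm below; 40 mm long in x, open below and at both ends; roof V-shaped inside, ridge 20 mm below this point. Tab 30 mm in x, 12 mm in y (grip across y), top 16 mm above. Starts on the base plate astride the catch post; hung, it is 33 mm above the bar's axis
- rail: parking rail, fixed to the bench: round steel bar of 12 mm diameter, 130 mm long, on two end posts with round feet of 40 mm, level, 130 mm above the bench. Origin on the bench surface under the bar's middle; the bar runs along its y. Mind the room's wall shelf: its front edge overhangs the bench from 0.58 m ahead of the robot, 0.58 m up
- rail_mid (a point): middle of the rail's bar, on its axis, 130 mm above the bench
- flux_bottle: loose slim amber flux bottle, 32 mm diameter, 111 mm tall, origin under its centre; stands beside the press near the catch; leave it alone
- alcohol_bottle: loose white bottle with blue cap, 54 mm diameter, 135 mm tall, origin under its centre; stands behind the rail; leave it alone
- relay: loose blue relay, 13 x 29 mm, 26 mm tall, origin under its centre; stands on the bench at the near edge of the press; leave it alone
- fuse_box: loose red and white box of fuses, 34 x 62 mm, 20 mm tall, origin under its centre; lies in front of the rail; leave it alone
There are look-alikes about, which are no part of the job. Of the things shaped like the part that bears cover_grip, the red one is meant.

How it is judged:
By the outcome, as a careful person would: the job done as asked, in the order asked, and still so for the second after the job is handed in, with the robot touching nothing.
It also fails if it takes over 67 s, if anything falls off the work surface, if the arm or the gripper's body presses on something with over 40 N, if the wrist force passes 120 N, or if a joint passes its speed limit or range.

## Robot

A 7-joint arm with a two-finger parallel gripper is mounted at the origin on a cart in front of the work surface, level with it; the furniture and walls round the work are solid. World frame = base frame: x ahead of the robot, y to its left, z up, the work surface at z = 0. Lengths are in m, angles in rad, forces in N, time in s.
With the tool pointing down it reaches from about 0.425 to 0.925 m from the base axis. Payload 6.8 kg.
Tool frame: the origin (TCP) lies at the very end of the fingers, on their centre line; the grasp point (between the pads) lies 19 mm behind it (r.tcp_to_grasp is the distance from the TCP to the grasp point, in m); z points along the fingers, y is the line along which they close (so a half turn about z gives the same grasp; the last joint's range is limited). The gripper opens to 85 mm and grips with 20 to 120 N. Pads are 22 mm wide; open, the fingers measure 114 mm over their backs; the gripper's body (76 mm by 85 mm) begins 54 mm behind the grasp point. The pads swing forward as they close: fully open they stand 13 mm farther back than shut.
Start: joints at [-1.357, 0.477, 0.022, 1.555, -0.011, 1.109, -0.083], TCP at [0.213, 0.64, 0.231] pointing down, gripper open.
Joint ranges: [-2.96, 2.96], [-0.34, 2.1], [-1.41, 1.46], [0.24, 2.44], [-1.37, 4.51], [0.17, 1.92], [-2.96, 2.96]. Speed limits (rad/s): [2.39, 2.39, 3.14, 3.14, 3.14, 3.14, 3.14].

## Interface

Orientations are given as a rotation vector (axis times angle).
In Python, from bench import r gives the robot as it stands.
- The arm moves only by the tool step_arm, never from a script. Its argument "moves" is a list of rows, each a list of 7 numbers: the shift along the tool's x, y, z in mm, then the turn, a rotation vector about the tool's x, y, z in rad, then the finger opening in mm, from 0 to 85.4. A call has 1 to 8 rows; each row is the pose to reach, as a shift and turn from the pose commanded when the call began, along the tool's axes at that moment; what a row does not reach only later rows make up. A row lasts 1/10 s, in which the tool goes at most 50 mm and 8.59 degrees, less where a joint would pass 70% of its speed; a pose out of reach is approached as far as the arm can. A call with a gripper value outside its range is refused whole. The fingers move at their own pace and stop on an object; "grip_force" is the grip in N (left out, the last holds). Time passes only in rows, so rows that repeat a pose let the fingers close. It gives the time, the measured TCP pose, the force, the opening and the grip force at its end, in the units of the state.
- r.get_obs(): the state, without advancing time (a new reading comes with each control period).
- r.grab_frame(name): name is "scene" or "top" or "wrist"; returns a dict with "image" (400x640x3 uint8, red, green, blue), "depth" (400x640 float32, m along the optical axis (not along the pixel's ray), 0 where there is no reading), "mtx" (3x3 intrinsics, pixels), "rvec" (rotation vector, rad) and "tvec" (3), from world to camera coordinates, as OpenCV has them. Camera axes: x right, y down, z forward; pixel columns grow to the right and rows downward; lengths in m; the calibration is good to about 2 mm. The wrist camera is an equidistant fisheye: a pixel r from the principal point sees the ray r / f radians off the axis. A picture is of the moment at which its call begins.
- r.hand_in(): hands the job in; it is judged then, once.
The state is a dict: "clock": time; "joints": joint angles; "qvel": joint speeds; "tau": joint torques, N m; "tcp_pos": TCP position; "orientation": TCP orientation; "contact_force": force on the tool from outside, world axes, zero at the start; "moment": the same for the moment, N m; "grip_width": finger opening in m; "gripper_force": force on a finger pad.
Only numpy, scipy, OpenCV 4.12 (cv2) and the standard library are available. Lean on these libraries where they do the work, as an engineer would, in place of code of your own. Each camera call takes 0.05 s, during which the arm holds its last target. There are 200 camera calls.

## Working session

There is one attempt and no reset: what is moved stays moved. The work goes in short steps, Python scripts to look and compute and a tool call to move; the robot and the scene stay as the last step left them, time stands still between calls to the robot, and variables do not carry over. Pictures are saved under pics/ and viewed, at most 10 in all, crops included, and the job is handed in when it is done.

Besides the shell and the picture viewer there is one more tool, called after "Call:" by a JSON object that holds its "name" and its "arguments", one argument or row to a line. step_arm: Moves the arm, as the interface text tells. Its arguments: {"type":"object","properties":{"moves":{"type":"array","items":{"type":"array","items":{"type":"number"}}},"grip_force":{"type":"number"}},"required":["moves"]}

```bash
mkdir -p pics; ls
cat > h.py <<'E'
import numpy as np, cv2
from bench import r
from scipy.spatial.transform import Rotation as R
def grab(n):
    f=r.grab_frame(n); np.savez(f'pics/{n}.npz',**f); return f
def pts(f):
    d=f['depth'];K=f['mtx'];v,u=np.mgrid[:d.shape[0],:d.shape[1]]
    c=np.stack([(u-K[0,2])/K[0,0]*d,(v-K[1,2])/K[1,1]*d,d],-1)
    M=R.from_rotvec(np.ravel(f['rvec'])).as_matrix()
    return (c-np.ravel(f['tvec']))@M
def tool(p,yaw=None):
    "world target tcp -> shift in tool axes mm"
    o=r.get_obs();T=R.from_rotvec(o['orientation'])
    return T.inv().apply(np.array(p)-o['tcp_pos'])*1000
E
python3 - <<'E'
from h import *
a=grab('scene');b=grab('top')
for n,f in (('scene',a),('top',b)):
    cv2.imwrite(f'pics/{n}0.png',f['image'][:,:,::-1]); print(n,f['mtx'].tolist(),f['rvec'],f['tvec'])
o=r.get_obs();print(o);print(R.from_rotvec(o['orientation']).as_matrix().round(3))
E
```

```text
pics
scene [[377.30816015845704, 0.0, 325.6323149148103], [0.0, 377.30816015845704, 199.72900447768933], [0.0, 0.0, 1.0]] [ 2.37038667 -0.57346583  0.22198392] [-0.45257126  0.20388207  1.00844232]
top [[412.5629687288713, 0.0, 332.78711707587274], [0.0, 412.5629687288713, 202.27458404638202], [0.0, 0.0, 1.0]] [ 2.1656536  -2.12186361  0.1860367 ] [-0.04355409  0.4885318   1.0708536 ]
{'clock': 0.1, 'joints': array([-1.35713124,  0.4776691 ,  0.02235248,  1.55638552, -0.01147149,
        1.10928495, -0.08312949]), 'qvel': array([ 0.0019041 , -0.00236109,  0.00025508, -0.0020877 ,  0.00079472,
        0.00019611, -0.00019991]), 'tau': array([ 4.41475233e-03, -5.97762859e+01,  1.61389478e+00, -2.81952381e+01,
        1.28683928e-02,  5.09076417e-03, -1.51912855e-05]), 'tcp_pos': array([0.2133162 , 0.63983337, 0.23044164]), 'orientation': array([-5.03240521e-01, -3.10090825e+00,  2.53612172e-03]), 'contact_force': array([-1.35494122, -0.59859474, -0.32989433]), 'moment': array([ 0.0043294 , -0.00932822, -0.04783772]), 'gripper_force': 0.0, 'grip_width': 0.08539634690751077}
[[-0.949  0.316 -0.   ]
 [ 0.316  0.949 -0.002]
 [-0.    -0.002 -1.   ]]
```

View pics/scene0.png

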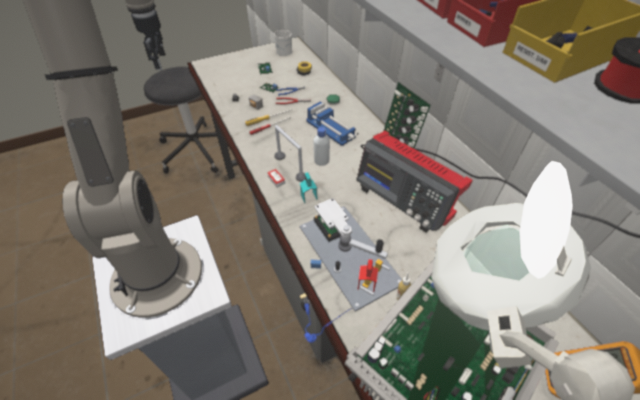

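View pics/top0.png

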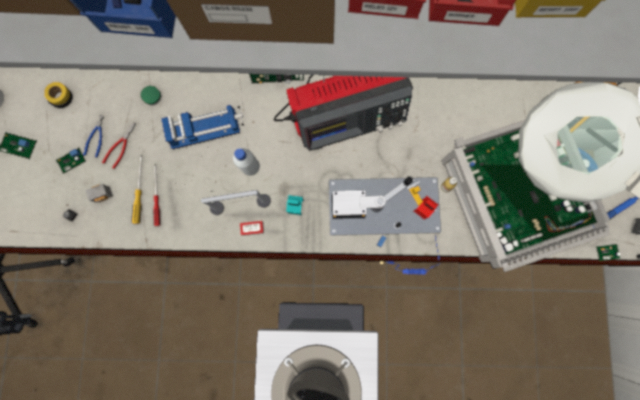

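The scene view shows the press, with the red cover at (368,273) and the rail at (290,150). In the top view the cover is at (427,207), the knob at (408,182), the flux bottle at (450,184), the bar from (205,199) to (262,197), and a teal look-alike at (295,205).

```bash
cat >> h.py <<'E'
def ray(f,u,v,z):
    K=f['mtx'];M=R.from_rotvec(np.ravel(f['rvec'])).as_matrix()
    d=M.T@np.array([(u-K[0,2])/K[0,0],(v-K[1,2])/K[1,1],1]);c=-M.T@np.ravel(f['tvec'])
    return c+d*(z-c[2])/d[2]
E
python3 - <<'E'
from h import *
f=dict(np.load('pics/top.npz'));P=pts(f);hsv=cv2.cvtColor(f['image'],cv2.COLOR_RGB2HSV)
for n,(u,v,z) in dict(knob=(408,181,.097),flux=(450,184,.111),alc=(241,155,.135),fuse=(252,228,.02),relay=(381,241,.026),teal=(295,205,.1)).items(): print(n,ray(f,u,v,z).round(3),P[v,u].round(3))
def blob(name,m,roi):
    u0,u1,v0,v1=roi;k=np.zeros(m.shape,bool);k[v0:v1,u0:u1]=m[v0:v1,u0:u1]
    p=P[k];v,u=np.nonzero(k);print(name,k.sum(),'px',u.mean().round(1),v.mean().round(1));return p,k
H,S,V=[hsv[...,i].astype(int) for i in range(3)]
red=((H<8)|(H>172))&(S>150)&(V>60)
p,k=blob('cover',red,(405,445,190,225))
print(np.percentile(p,[0,10,50,90,100],axis=0).round(3))
for a,b in ((.075,.105),(.09,.13)):
    q=p[(p[:,2]>a)&(p[:,2]<b)];
    if len(q)>3: print(a,b,len(q),q.mean(0).round(4),cv2.minAreaRect((q[:,:2]*1000).astype(np.float32)))
p,k=blob('yellow',(H>18)&(H<32)&(S>130),(405,445,175,225));print(p.mean(0).round(3),cv2.minAreaRect((p[:,:2]*1000).astype(np.float32)))
# bar: high points in roi
m=(abs(P[...,2]-.134)<.012);p,k=blob('bar',m,(190,275,180,215));print(p.mean(0).round(4),cv2.fitLine(p[:,:2].astype(np.float32),cv2.DIST_L2,0,.01,.01).ravel(),np.ptp(p,axis=0))
# plate
m=(abs(P[...,2]-.014)<.006)&(S<70)&(V<175);p,k=blob('plate',m,(322,446,172,240))
print(cv2.minAreaRect((p[:,:2]*1000).astype(np.float32)))
u0,u1,v0,v1=150,310,130,250
im=f['image'][:,:,::-1]
cv2.imwrite('pics/topcrop.png',np.hstack([cv2.resize(im[165:250,320:465],None,fx=5,fy=5)]))
E
```

```text
knob [ 0.54  -0.226  0.097] [ 0.54  -0.226  0.096]
flux [ 0.531 -0.33   0.111] [ 0.541 -0.344  0.066]
alc [0.588 0.199 0.135] [0.589 0.199 0.132]
fuse [0.417 0.183 0.02 ] [0.417 0.183 0.019]
relay [ 0.389 -0.165  0.026] [ 0.389 -0.166  0.024]
teal [0.47  0.063 0.1  ] [0.474 0.065 0.076]
cover 266 px 426.0 207.6
[[ 0.312 -0.304  0.03 ]
 [ 0.459 -0.287  0.055]
 [ 0.473 -0.275  0.073]
 [ 0.489 -0.262  0.112]
 [ 0.504 -0.021  1.136]]
0.075 0.105 58 [ 0.4762 -0.276   0.0873] ((475.20269775390625, -275.4096374511719), (38.707794189453125, 13.350895881652832), 38.14102554321289)
0.09 0.13 80 [ 0.4788 -0.2787  0.1077] ((479.6906433105469, -279.7714538574219), (28.32996940612793, 13.145217895507812), 48.72910690307617)
yellow 110 px 415.7 194.0
[ 0.516 -0.257  0.042] ((412.395263671875, -154.39662170410156), (44.56886291503906, 330.8052978515625), 44.61168670654297)
bar 280 px 229.4 196.2
[0.4837 0.2219 0.133 ] [ 0.18262371 -0.9831829   0.4837221   0.22187029] [0.03517329 0.13702896 0.01579847]
plate 4051 px 387.1 208.1
((482.41156005859375, -184.10348510742188), (167.6829376220703, 322.06378173828125), 2.4359843730926514)
```

View pics/topcrop.png

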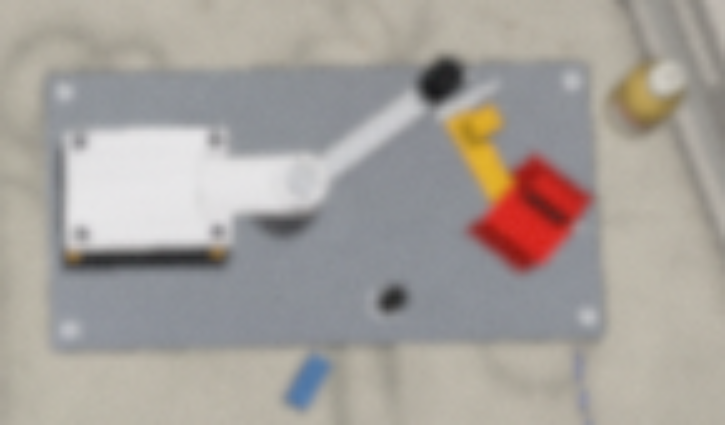

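The crop shows the cover's tab rotated about 48°, the slide running to the bolt, the knob at the lever's end, and the flux bottle clear of the cover. I'll move over the cover and look with the wrist camera.

```bash
cat >> h.py <<'E'
def go(p,yaw,o=None):
    "target tcp and world yaw (deg) of tool y, tool down; returns mm shift + rotvec in tool axes"
    o=o or r.get_obs();T=R.from_rotvec(o['orientation']);y=np.radians(yaw)
    Y=np.array([np.cos(y),np.sin(y),0]);Z=np.array([0,0,-1.]);X=np.cross(Y,Z)
    G=R.from_matrix(np.stack([X,Y,Z],1))
    s=T.inv().apply(np.array(p)-o['tcp_pos'])*1000;w=(T.inv()*G).as_rotvec()
    print(s.round(1),w.round(3),'dist',np.linalg.norm(s).round(),'turn',np.degrees(np.linalg.norm(w)).round())
E
python3 - <<'E'
from h import *
go((.5,.33,.26),30);go((.54,.1,.26),10); go((.52,-.1,.26),-10);go((.46,-.255,.26),-41.3)
E
```

```text
[-370.  -203.3  -29.2] [-0.001  0.001  0.725] dist 423.0 turn 42.0
[-480.6 -408.9  -28.8] [-1.000e-03  1.000e-03  1.074e+00] dist 632.0 turn 62.0
[-524.9 -604.9  -28.5] [-1.000e-03  1.000e-03  1.424e+00] dist 801.0 turn 82.0
[-517.  -770.9  -28.2] [-1.00e-03  2.00e-03  1.97e+00] dist 929.0 turn 113.0
```

Call:
{"name": "step_arm", "arguments": {
  "moves": [
    [-46,-25,-4,0,0,0.09,85],
    [-92,-50,-8,0,0,0.18,85],
    [-138,-75,-12,0,0,0.27,85],
    [-185,-101,-16,0,0,0.36,85],
    [-231,-126,-20,0,0,0.45,85],
    [-277,-151,-24,0,0,0.54,85],
    [-323,-177,-28,0,0,0.63,85],
    [-360,-200,-29,0,0,0.72,85]
  ]
}}

```text
clock: 0.9
tcp_pos: [0.4844, 0.345, 0.26]
orientation: [-1.568, -2.722, -0.0]
contact_force: [-0.2, 0.6, -0.3]
grip_width: 0.0852
gripper_force: 0.0
```

Run:
```python
from h import *
o=r.get_obs();print(o['clock'],o['tcp_pos'],o['joints'].round(2))
go((.54,.1,.26),10); go((.52,-.1,.26),-10);go((.46,-.255,.26),-41.3)
```

```text
0.9 [0.48441722 0.3449583  0.25995807] [-0.95  0.32  0.29  1.74 -0.1   1.09 -0.1 ]
[-2.398e+02 -7.480e+01 -1.000e-01] [ 0.    -0.     0.351] dist 251.0 turn 20.0
[-4.028e+02 -1.924e+02 -1.000e-01] [ 0.  -0.   0.7] dist 446.0 turn 40.0
[-5.068e+02 -3.220e+02 -2.000e-01] [ 0.    -0.     1.246] dist 600.0 turn 71.0
```

Call:
{"name": "step_arm", "arguments": {
  "moves": [
    [-48,-15,0,0,0,0.07,85],
    [-96,-30,0,0,0,0.14,85],
    [-144,-45,0,0,0,0.21,85],
    [-192,-60,0,0,0,0.28,85],
    [-236,-82,0,0,0,0.36,85],
    [-276,-110,0,0,0,0.45,85],
    [-316,-138,0,0,0,0.55,85],
    [-356,-166,0,0,0,0.65,85]
  ]
}}

```text
clock: 1.7
tcp_pos: [0.519, -0.0464, 0.2597]
orientation: [-2.356, -2.078, -0.0]
contact_force: [1.3, -0.5, -0.8]
grip_width: 0.0848
gripper_force: 0.0
```

Run:
```python
from h import *
o=r.get_obs();print(o['clock'],o['tcp_pos'],o['joints'].round(2))
go((.46,-.255,.24),-41.3)
```

```text
1.7 [ 0.51896024 -0.04637569  0.25965471] [-0.53  0.21  0.59  1.92 -0.13  1.05 -0.01]
[-214.4  -32.5   19.6] [-0.    -0.     0.596] dist 218.0 turn 34.0
```

Call:
{"name": "step_arm", "arguments": {
  "moves": [
    [-40,-6,4,0,0,0.1,85],
    [-80,-12,8,0,0,0.2,85],
    [-120,-18,12,0,0,0.31,85],
    [-160,-24,16,0,0,0.42,85],
    [-195,-30,19,0,0,0.52,85],
    [-214,-32,20,0,0,0.596,85],
    [-214,-32,20,0,0,0.596,85]
  ]
}}

```text
clock: 2.4
tcp_pos: [0.461, -0.2555, 0.2397]
orientation: [2.863, 1.292, -0.002]
contact_force: [0.2, 0.2, -0.1]
grip_width: 0.0847
gripper_force: 0.0
```

```bash
cat >> h.py <<'E'
def wray(f,u,v):
    K=f['mtx'];M=R.from_rotvec(np.ravel(f['rvec'])).as_matrix()
    a=np.array([(u-K[0,2]),(v-K[1,2])]);n=np.hypot(*a);th=n/K[0,0]
    s=np.sin(th)/max(n,1e-9);return -M.T@np.ravel(f['tvec']),M.T@np.array([a[0]*s,a[1]*s,np.cos(th)])
def wz(f,u,v,z):
    c,d=wray(f,u,v);return (c+d*(z-c[2])/d[2]).round(4)
def wpts(f):
    d=f['depth'];K=f['mtx'];v,u=np.mgrid[:d.shape[0],:d.shape[1]]
    a=(u-K[0,2])/K[0,0];b=(v-K[1,2])/K[0,0];th=np.hypot(a,b);s=np.tan(th)/np.maximum(th,1e-9)
    s[th>1.4]=0
    M=R.from_rotvec(np.ravel(f['rvec'])).as_matrix()
    return (np.stack([a*s*d,b*s*d,d],-1)-np.ravel(f['tvec']))@M
E
python3 - <<'E'
from h import *
f=grab('wrist');cv2.imwrite('pics/w1.png',f['image'][:,:,::-1]);o=r.get_obs();print(o['clock'],o['tcp_pos'],o['joints'].round(2))
print(f['mtx'])
P=wpts(f);hsv=cv2.cvtColor(f['image'],cv2.COLOR_RGB2HSV);H,S,V=[hsv[...,i].astype(int) for i in range(3)]
red=((H<8)|(H>172))&(S>140)&(V>50)
def rect(p): return cv2.minAreaRect((p[:,:2]*1000).astype(np.float32))
for a,b in ((.109,.12),(.09,.109),(.06,.09),(.02,.06)):
    k=red&(P[...,2]>a)&(P[...,2]<b);p=P[k];v,u=np.nonzero(k)
    if len(p)>5:print(a,b,len(p),u.mean(),v.mean(),p.mean(0).round(4),rect(p))
E
```

```text
2.45 [ 0.4619309  -0.25342823  0.23958958] [-0.27  0.28  0.79  1.94 -0.23  1.02 -0.09]
[[309.70691629   0.         314.95682247]
 [  0.         309.70691629 198.37902767]
 [  0.           0.           1.        ]]
0.109 0.12 435 377.39540229885057 211.2919540229885 [ 0.4966 -0.3238  0.1147] ((564.5694580078125, -439.9300231933594), (333.802978515625, 268.7093505859375), 86.06546020507812)
0.09 0.109 61 383.0983606557377 221.08196721311475 [ 0.4912 -0.351   0.1005] ((538.2494506835938, -544.7723388671875), (239.943603515625, 516.422119140625), 35.12410354614258)
0.06 0.09 1070 344.3056074766355 183.77570093457945 [ 0.481  -0.2784  0.0735] ((481.037841796875, -281.0224304199219), (39.795135498046875, 43.883209228515625), 53.65147399902344)
0.02 0.06 143 539.4125874125874 254.69230769230768 [ 0.6994 -0.684   0.0363] ((633.5284423828125, -558.06103515625), (27.94630241394043, 686.4649658203125), 26.61040496826172)
```

View pics/w1.png

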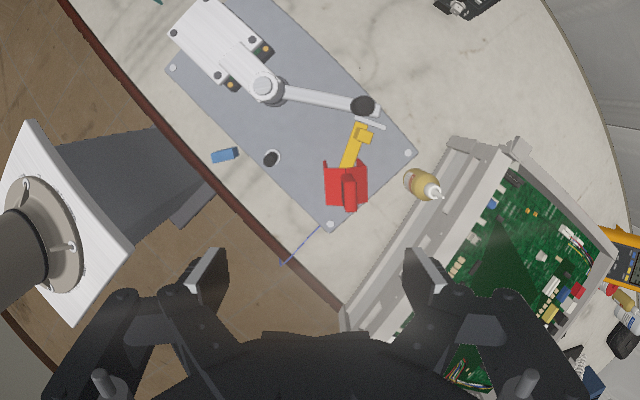

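The wrist view shows the red cover at (346,185), with the tab at (348,190), the slide and bolt going up to (360,130), the knob at (364,105), and the flux bottle at (422,185). Next I'll measure the tab in that region.

Run:
```python
from h import *
f=dict(np.load('pics/wrist.npz'));P=wpts(f);hsv=cv2.cvtColor(f['image'],cv2.COLOR_RGB2HSV);H,S,V=[hsv[...,i].astype(int) for i in range(3)]
roi=np.zeros(H.shape,bool);roi[150:220,310:380]=1
red=((H<8)|(H>172))&(S>140)&(V>50)&roi
def rect(p): return [np.round(x,1) for x in cv2.minAreaRect((p[:,:2]*1000).astype(np.float32))]
for a,b in ((.111,.12),(.095,.111),(.066,.09)):
    p=P[red&(P[...,2]>a)&(P[...,2]<b)]; print(a,len(p),np.median(p,0).round(4),rect(p))
p=P[(H>18)&(H<32)&(S>150)&roi|((H>18)&(H<32)&(S>150)&(np.mgrid[:400,:640][0]<172)&(np.mgrid[:400,:640][1]>330)&(np.mgrid[:400,:640][1]<376)&(np.mgrid[:400,:640][0]>115))]
q=p[(p[:,2]>.045)&(p[:,2]<.07)];print('bolt',len(q),q.mean(0).round(4),rect(q))
q=p[(p[:,2]<.03)];print('slide',len(q),q.mean(0).round(4),rect(q))
roi=np.zeros(H.shape,bool);roi[80:130,340:390]=1
p=P[roi&(abs(P[...,2]-.097)<.006)];print('knob',len(p),p.mean(0).round(4),rect(p))
roi=np.zeros(H.shape,bool);roi[60:115,240:295]=1
p=P[roi&(abs(P[...,2]-.104)<.004)];print('col',len(p),p.mean(0).round(4),rect(p))
roi=np.zeros(H.shape,bool);roi[165:205,400:445]=1
p=P[roi&(P[...,2]>.04)];print('flux',len(p),p.mean(0).round(4),rect(p),p[:,2].max())
m=(abs(P[...,2]-.014)<.004)&(H>100)&(H<125)&(S>15);m[:, :150]=0;m[:,430:]=0;m[250:]=0
p=P[m];c=p[(p[:,0]>.35)&(p[:,0]<.65)];print('plate',len(c),rect(c))
roi=np.zeros(H.shape,bool);roi[145:165,260:285]=1
p=P[roi&(P[...,2]>.04)];print('stop',p.mean(0).round(3))
go((.483,-.280,.16),-37)
```

```text
0.111 363 [ 0.4811 -0.2798  0.115 ] [array([ 480.9, -280.5]), array([29.3, 10.8]), np.float64(53.1)]
0.095 42 [ 0.4875 -0.2685  0.1033] [array([ 481.4, -273.5]), array([23. ,  9.9]), np.float64(23.0)]
0.066 1068 [ 0.4809 -0.2775  0.0732] [array([ 481., -281.]), array([39.8, 43.9]), np.float64(53.7)]
bolt 172 [ 0.5294 -0.2566  0.0549] [array([ 529.8, -257. ]), array([13.7, 14.8]), np.float64(29.8)]
slide 454 [ 0.5111 -0.2632  0.0242] [array([ 513.7, -262.7]), array([57.6, 14.8]), np.float64(29.6)]
knob 360 [ 0.5452 -0.2281  0.0977] [array([ 545.1, -228.4]), array([19.1, 19.5]), np.float64(11.1)]
col 297 [ 0.4881 -0.1534  0.105 ] [array([ 488.1, -152.9]), array([17.5, 16.9]), np.float64(74.1)]
flux 832 [ 0.5467 -0.342   0.0712] [array([ 525.9, -291. ]), array([ 32.1, 177.3]), np.float64(22.1)] 0.3835440123259468
plate 276 [array([ 471.2, -171.6]), array([309.8, 171.8]), np.float64(78.6)]
stop [ 0.437 -0.208  0.061]
[-6.1 33.4 79.6] [-0.     0.    -0.073] dist 87.0 turn 4.0
```

Run:
```python
from h import *
f=dict(np.load('pics/wrist.npz'));print('flux cap',wz(f,433,190,.108),'body',wz(f,415,182,.08))
go((.481,-.2805,.14),-36.6);go((.481,-.2805,.084),-36.6)
```

```text
flux cap [ 0.5456 -0.3317  0.108 ] body [ 0.539  -0.3242  0.08  ]
[-7.8 32.2 99.6] [-0.    0.   -0.08] dist 105.0 turn 5.0
[ -7.8  32.3 155.6] [-0.    0.   -0.08] dist 159.0 turn 5.0
```

Call:
{"name": "step_arm", "arguments": {
  "moves": [
    [-8,32,30,0,0,-0.08,40],
    [-8,32,70,0,0,-0.08,40],
    [-8,32,100,0,0,-0.08,40],
    [-8,32,100,0,0,-0.08,40],
    [-8,32,100,0,0,-0.08,40]
  ]
}}

```text
clock: 2.95
tcp_pos: [0.4817, -0.2789, 0.14]
orientation: [-2.803, -1.417, 0.0]
contact_force: [-0.7, 0.1, 0.4]
grip_width: 0.04
gripper_force: 0.0
```

Run:
```python
from h import *
f=grab('wrist');o=r.get_obs();print(o['clock'],o['tcp_pos'],o['grip_width'])
P=wpts(f);hsv=cv2.cvtColor(f['image'],cv2.COLOR_RGB2HSV);H,S,V=[hsv[...,i].astype(int) for i in range(3)]
red=((H<8)|(H>172))&(S>140)&(V>50)&(abs(P[...,0]-.48)<.05)&(abs(P[...,1]+.28)<.05)
for a,b in ((.111,.12),(.066,.09)):
    p=P[red&(P[...,2]>a)&(P[...,2]<b)]; print(len(p),cv2.minAreaRect((p[:,:2]*1000).astype(np.float32)))
p=P[(abs(P[...,0]-.54)<.03)&(abs(P[...,1]+.332)<.03)&(P[...,2]>.05)&(P[...,2]<.12)];print('flux',len(p),np.percentile(p,[2,50,98],axis=0).round(3))
go((.481,-.2805,.084),-36.6)
cv2.imwrite('pics/w2.png',f['image'][:,:,::-1])
```

```text
3.0 [ 0.48227239 -0.27956754  0.14106085] 0.03985325797594475
843 ((481.2873229980469, -280.62689208984375), (28.959047317504883, 11.276836395263672), 52.35295867919922)
2327 ((480.94842529296875, -281.25592041015625), (39.978477478027344, 44.52384567260742), 52.930023193359375)
flux 1585 [[ 0.534 -0.362  0.052]
 [ 0.548 -0.341  0.069]
 [ 0.569 -0.331  0.114]]
[-1.6 -0.5 57.1] [ 0.001 -0.001  0.004] dist 57.0 turn 0.0
```

View pics/w2.png

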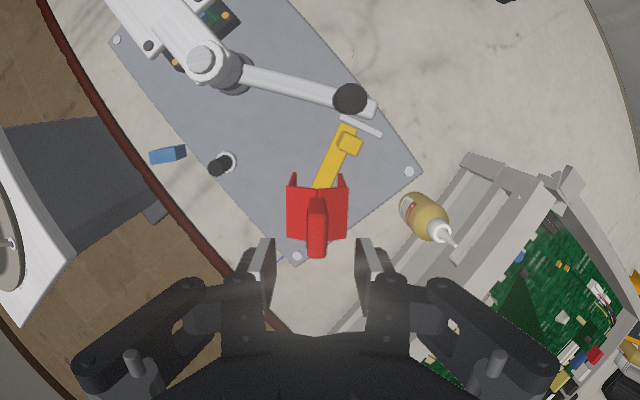

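The tab at (317,228) is centred between the fingers, and the flux bottle at (425,215) is clear. I'll descend and grip.

Call:
{"name": "step_arm", "arguments": {
  "moves": [
    [-1,-0.5,20,0,0,0,40],
    [-1,-0.5,42,0,0,0,40],
    [-1,-0.5,57,0,0,0,40],
    [-1,-0.5,57,0,0,0,40],
    [-1,-0.5,57,0,0,0,5],
    [-1,-0.5,57,0,0,0,5],
    [-1,-0.5,57,0,0,0,5],
    [-1,-0.5,57,0,0,0,5]
  ],
  "grip_force": 50
}}

```text
clock: 3.8
tcp_pos: [0.481, -0.2813, 0.0841]
orientation: [2.804, 1.413, 0.003]
contact_force: [0.1, 0.8, 6.7]
grip_width: 0.0113
gripper_force: 50.7
```

Call:
{"name": "step_arm", "arguments": {
  "moves": [
    [0,0,-10,0,0,0,5],
    [0,0,-30,0,0,0,5],
    [0,0,-55,0,0,0,5],
    [0,0,-85,0,0,0,5],
    [0,0,-120,0,0,0,5],
    [0,0,-150,0,0,0,5],
    [0,0,-168,0,0,0,5],
    [0,0,-168,0,0,0,5]
  ]
}}

```text
clock: 4.6
tcp_pos: [0.4809, -0.2815, 0.2537]
orientation: [2.803, 1.412, 0.006]
contact_force: [-0.2, -0.8, -1.3]
grip_width: 0.0112
gripper_force: 49.7
```

Run:
```python
from h import *
f=dict(np.load('pics/scene.npz'));P=pts(f);t=dict(np.load('pics/top.npz'));Q=pts(t)
for n,A in (('scene',P),('top',Q)):
    b=A[(A[...,2]>.126)&(A[...,2]<.145)&(abs(A[...,0]-.484)<.045)&(abs(A[...,1]-.222)<.09)]
    print(n,len(b),b.mean(0).round(4),b[:,1].min(),b[:,1].max(),cv2.minAreaRect((b[:,:2]*1000).astype(np.float32)))
o=r.get_obs();print(o['tcp_pos'],o['grip_width'],o['contact_force'])
go((.53,-.05,.252),-10);go((.484,.215,.252),10.5)
f=grab('wrist');W=wpts(f);hsv=cv2.cvtColor(f['image'],cv2.COLOR_RGB2HSV);H,S,V=[hsv[...,i].astype(int) for i in range(3)]
p=W[(H>18)&(H<32)&(S>150)&(abs(W[...,0]-.48)<.05)&(abs(W[...,1]+.28)<.05)&(W[...,2]>.052)&(W[...,2]<.075)]
q=p[p[:,0]<.505];print('post',len(q),cv2.minAreaRect((q[:,:2]*1000).astype(np.float32)) if len(q)>3 else '')
```

```text
scene 131 [0.487  0.2154 0.1335] 0.1516861979458683 0.2882459314087063 ((487.9518737792969, 220.30198669433594), (14.645468711853027, 138.88031005859375), 10.471120834350586)
top 275 [0.4836 0.2226 0.1332] 0.1549398586496494 0.29074117762018936 ((484.3409423828125, 223.1735076904297), (12.870497703552246, 138.42138671875), 10.467905044555664)
[ 0.48094332 -0.28150095  0.25373258] 0.011194210708861566 [-0.22138392 -0.82398221 -1.32976512]
[215.2 -98.3   1.7] [ 0.005 -0.001 -0.463] dist 237.0 turn 27.0
[ 400.9 -293.     1.2] [ 0.005 -0.    -0.821] dist 497.0 turn 47.0
post 187 ((480.68585205078125, -281.1396789550781), (17.168447494506836, 15.460583686828613), 53.545448303222656)
```

Call:
{"name": "step_arm", "arguments": {
  "moves": [
    [20,-8,0,0,0,-0.04,5],
    [55,-24,0,0,0,-0.11,5],
    [95,-42,0,0,0,-0.2,5],
    [135,-60,0,0,0,-0.29,5],
    [175,-79,0,0,0,-0.38,5],
    [213,-100,0,0,0,-0.46,5],
    [245,-128,0,0,0,-0.53,5],
    [275,-158,0,0,0,-0.59,5]
  ]
}}

```text
clock: 5.45
tcp_pos: [0.5154, 0.0362, 0.2494]
orientation: [-2.269, -2.171, 0.004]
contact_force: [-0.3, 0.1, -0.8]
grip_width: 0.0112
gripper_force: 49.6
```

Run:
```python
from h import *
o=r.get_obs();print(o['tcp_pos'],o['grip_width'],o['contact_force'])
go((.486,.221,.25),10.5)
```

```text
[0.51540084 0.03616732 0.24936302] 0.011211865186380362 [-0.25768927  0.08169228 -0.76272426]
[183.4 -37.5  -0.7] [-0.002  0.001 -0.227] dist 187.0 turn 13.0
```

Call:
{"name": "step_arm", "arguments": {
  "moves": [
    [40,-8,0,0,0,-0.05,5],
    [85,-17,0,0,0,-0.1,5],
    [125,-25,0,0,0,-0.15,5],
    [155,-32,-1,0,0,-0.2,5],
    [175,-36,-1,0,0,-0.227,5],
    [183,-37.5,-1,0,0,-0.227,5],
    [183,-37.5,-1,0,0,-0.227,5]
  ]
}}

```text
clock: 6.15
tcp_pos: [0.4874, 0.2189, 0.2511]
orientation: [-2.013, -2.412, 0.002]
contact_force: [0.3, -0.2, -0.9]
grip_width: 0.0108
gripper_force: 49.6
```

Run:
```python
from h import *
o=r.get_obs();print(o['clock'],o['tcp_pos'],o['grip_width'],o['contact_force'])
f=grab('wrist');s=grab('scene');t=grab('top')
cv2.imwrite('pics/w3.png',np.hstack([f['image'][60:330,150:470],cv2.resize(s['image'][90:210,230:380],None,fx=2.25,fy=2.25)])[:,:,::-1])
W=wpts(f)
for n,A in (('w',W),('s',pts(s)),('t',pts(t))):
    b=A[(A[...,2]>.126)&(A[...,2]<.142)&(abs(A[...,0]-.484)<.045)&(abs(A[...,1]-.222)<.09)]
    print(n,len(b),cv2.minAreaRect((b[:,:2]*1000).astype(np.float32)) if len(b)>3 else '')
for n,g,A in (('w',f,W),('s',s,pts(s)),('t',t,pts(t))):
    hsv=cv2.cvtColor(g['image'],cv2.COLOR_RGB2HSV);H,S,V=[hsv[...,i].astype(int) for i in range(3)]
    k=((H<8)|(H>172))&(S>140)&(abs(A[...,0]-.484)<.06)&(abs(A[...,1]-.222)<.06)&(A[...,2]>.15)
    p=A[k];print(n,len(p))
    if len(p)>5:
        print(np.percentile(p,[1,50,99],axis=0).round(3),cv2.minAreaRect((p[:,:2]*1000).astype(np.float32)))
go((.486,.221,.25),10.5)
```

```text
6.15 [0.48742041 0.21885584 0.25107242] 0.010768433798319469 [ 0.27285655 -0.24670759 -0.90703438]
w 1493 ((480.82086181640625, 247.89381408691406), (12.133312225341797, 90.16101837158203), 10.53220272064209)
s 131 ((487.6745910644531, 221.39218139648438), (14.217772483825684, 136.6482696533203), 10.99828052520752)
t 117 ((491.14727783203125, 185.02171325683594), (11.430546760559082, 61.29789733886719), 9.848834991455078)
w 4504
[[0.463 0.207 0.202]
 [0.486 0.231 0.245]
 [0.507 0.242 0.283]] ((504.00970458984375, 225.0074920654297), (80.47325134277344, 34.47213363647461), 10.263395309448242)
s 184
[[0.467 0.196 0.191]
 [0.483 0.21  0.236]
 [0.511 0.229 0.281]] ((488.76593017578125, 212.5811767578125), (34.07318115234375, 44.60671615600586), 89.8632583618164)
t 215
[[0.452 0.194 0.201]
 [0.481 0.203 0.239]
 [0.51  0.219 0.323]] ((478.5367431640625, 200.45135498046875), (36.212677001953125, 60.54069137573242), 80.87220001220703)
[ 4.5 -1.4  1.6] [-0.     0.001 -0.007] dist 5.0 turn 0.0
```

View pics/w3.png

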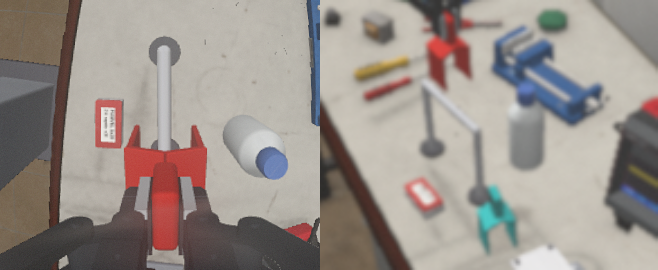

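The cover is centred over the bar (bar at column 165, cover walls at 128 and 205). The fuse box and bottle are clear. I'll lower it.

Call:
{"name": "step_arm", "arguments": {
  "moves": [
    [3,-1.4,20,0,0,-0.007,5],
    [3,-1.4,45,0,0,-0.007,5],
    [3,-1.4,68,0,0,-0.007,5],
    [3,-1.4,86,0,0,-0.007,5],
    [3,-1.4,94,0,0,-0.007,5],
    [3,-1.4,98,0,0,-0.007,5],
    [3,-1.4,101,0,0,-0.007,5],
    [3,-1.4,101,0,0,-0.007,5]
  ]
}}

```text
clock: 7.1
tcp_pos: [0.4862, 0.2215, 0.1512]
orientation: [2.005, 2.418, 0.001]
contact_force: [-0.3, -0.7, -1.3]
grip_width: 0.0111
gripper_force: 49.5
```

Run:
```python
from h import *
o=r.get_obs();print(o['clock'],o['tcp_pos'],o['grip_width'],o['contact_force'])
```

```text
7.1 [0.48618871 0.22154009 0.15122648] 0.01109665514953995 [-0.29618029 -0.6546541  -1.31855591]
```

Call:
{"name": "step_arm", "arguments": {
  "moves": [
    [0,0,1,0,0,0,5],
    [0,0,2,0,0,0,5],
    [0,0,3,0,0,0,5],
    [0,0,3,0,0,0,5]
  ]
}}

```text
clock: 7.5
tcp_pos: [0.4858, 0.2218, 0.1479]
orientation: [2.004, 2.419, 0.001]
contact_force: [0.3, 0.4, -1.1]
grip_width: 0.0109
gripper_force: 49.7
```

Call:
{"name": "step_arm", "arguments": {
  "moves": [
    [0,0,1,0,0,0,5],
    [0,0,2,0,0,0,5],
    [0,0,2,0,0,0,5]
  ]
}}

```text
clock: 7.8
tcp_pos: [0.486, 0.2218, 0.1477]
orientation: [-2.004, -2.418, -0.001]
contact_force: [-5.8, -2.6, 19.0]
grip_width: 0.0111
gripper_force: 52.5
```

Call:
{"name": "step_arm", "arguments": {
  "moves": [
    [0,0,-1.5,0,0,0,5],
    [0,0,-1.5,0,0,0,16],
    [0,0,-1.5,0,0,0,22],
    [0,0,-1.5,0,0,0,34],
    [0,0,-1.5,0,0,0,34],
    [0,0,-20,0,0,0,34],
    [0,0,-55,0,0,0,34],
    [0,0,-95,0,0,0,34]
  ]
}}

```text
clock: 8.6
tcp_pos: [0.4849, 0.2211, 0.2407]
orientation: [-2.004, -2.419, 0.005]
contact_force: [0.1, 0.8, 0.7]
grip_width: 0.034
gripper_force: 0.0
```

Run:
```python
from h import *
f=grab('wrist');s=grab('scene')
o=r.get_obs();print(o['clock'],o['tcp_pos'],o['grip_width'],o['contact_force'])
cv2.imwrite('pics/w4.png',np.hstack([f['image'][60:330,150:470],cv2.resize(s['image'][90:210,230:380],None,fx=2.25,fy=2.25)])[:,:,::-1])
A=wpts(f);hsv=cv2.cvtColor(f['image'],cv2.COLOR_RGB2HSV);H,S,V=[hsv[...,i].astype(int) for i in range(3)]
k=((H<8)|(H>172))&(S>140)&(abs(A[...,0]-.484)<.06)&(abs(A[...,1]-.222)<.06)&(A[...,2]>.06)
p=A[k]
for a,b in ((.174,.19),(.12,.15)):
    q=p[(p[:,2]>a)&(p[:,2]<b)];print(len(q),q.mean(0).round(4),cv2.minAreaRect((q[:,:2]*1000).astype(np.float32)))
go((.515,.036,.25),-7);go((.53,-.05,.25),-15)
```

```text
8.7 [0.48876088 0.22283575 0.2457804 ] 0.0339507880124388 [ 0.32817305  0.29017411 -0.0417817 ]
618 [0.4852 0.2231 0.1787] ((485.2169189453125, 222.47537231445312), (10.803180694580078, 28.855205535888672), 11.144664764404297)
1706 [0.4847 0.2242 0.1371] ((485.3238525390625, 221.8999481201172), (44.135311126708984, 40.01860427856445), 11.143056869506836)
[-188.4   -8.8   -5. ] [ 0.008 -0.005  0.309] dist 189.0 turn 18.0
[-275.7  -10.    -5.3] [ 0.007 -0.006  0.448] dist 276.0 turn 26.0
```

View pics/w4.png

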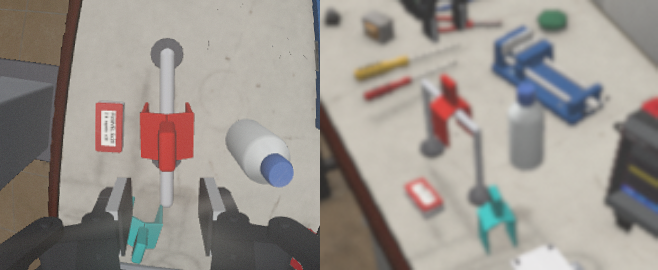

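The cover hangs upright astride the bar (left panel at (167,135)), and nothing else has moved. Next is the catch: a shut-finger push along the slide's outward direction at −60.3°.

Run:
```python
from h import *
go((.53,-.02,.23),20);go((.466,-.256,.2),29.7)
```

```text
[-246.3   -4.6   14.8] [ 0.009 -0.003 -0.163] dist 247.0 turn 9.0
[-466.5 -111.5   43.1] [ 0.009 -0.002 -0.332] dist 482.0 turn 19.0
```

Call:
{"name": "step_arm", "arguments": {
  "moves": [
    [-48,-1,0,0,0,-0.03,20],
    [-97,-2,0,0,0,-0.06,10],
    [-146,-3,0,0,0,-0.1,0],
    [-195,-4,0,0,0,-0.13,0],
    [-243,-10,5,0,0,-0.16,0],
    [-288,-30,10,0,0,-0.2,0],
    [-333,-50,15,0,0,-0.25,0],
    [-378,-72,20,0,0,-0.29,0]
  ]
}}

```text
clock: 9.5
tcp_pos: [0.4846, -0.1646, 0.2202]
orientation: [-1.631, -2.685, 0.0]
contact_force: [0.9, -0.6, 0.1]
grip_width: 0.0002
gripper_force: 0.0
```

Run:
```python
from h import *
o=r.get_obs();print(o['clock'],o['tcp_pos'],o['joints'].round(2),o['grip_width'])
go((.466,-.256,.14),29.7)
```

```text
9.5 [ 0.48463806 -0.16456751  0.22020334] [-0.28  0.24  0.57  1.98 -0.16  0.96  0.85] 0.00022042231538354807
[-72.5 -58.7  80.2] [-0.     0.    -0.039] dist 123.0 turn 2.0
```

Call:
{"name": "step_arm", "arguments": {
  "moves": [
    [-30,-24,10,0,0,-0.02,0],
    [-58,-47,35,0,0,-0.039,0],
    [-72,-58.5,65,0,0,-0.039,0],
    [-72.5,-58.7,80,0,0,-0.039,0],
    [-72.5,-58.7,80,0,0,-0.039,0],
    [-72.5,-58.7,80,0,0,-0.039,0]
  ]
}}

```text
clock: 10.1
tcp_pos: [0.4665, -0.254, 0.1407]
orientation: [-1.581, -2.714, 0.0]
contact_force: [-0.0, -0.3, 0.3]
grip_width: 0.0003
gripper_force: 0.0
```

```bash
cat > m.py <<'E'
from h import *
def look(save=None):
    f=grab('wrist');P=wpts(f);hsv=cv2.cvtColor(f['image'],cv2.COLOR_RGB2HSV);H,S,V=[hsv[...,i].astype(int) for i in range(3)]
    rc=lambda p:[np.round(x,1) for x in cv2.minAreaRect((p[:,:2]*1000).astype(np.float32))] if len(p)>8 else len(p)
    y=P[(H>18)&(H<32)&(S>150)&(abs(P[...,0]-.5)<.07)&(P[...,1]<-.23)&(P[...,1]>-.36)]
    print('post',rc(y[(y[:,2]>.058)&(y[:,2]<.068)&(y[:,0]<.515)]),'bolt',rc(y[(abs(y[:,2]-.055)<.004)&(y[:,0]>.512)&(y[:,1]>-.30)]))
    k=P[(abs(P[...,2]-.097)<.005)&(V<70)&(np.hypot(P[...,0]-.488,P[...,1]+.153)>.075)&(np.hypot(P[...,0]-.488,P[...,1]+.153)<.115)]
    print('knob',rc(k))
    if save: cv2.imwrite(save,f['image'][:,:,::-1])
    o=r.get_obs();print(o['clock'],o['tcp_pos'],o['joints'].round(2),o['contact_force'].round(1))
E
python3 - <<'E'
from m import *
look(); go((.466,-.256,.032),29.7)
E
```

```text
post [array([ 476.5, -274.3]), array([11.7,  2.8]), np.float64(26.3)] bolt [array([ 528.9, -256.7]), array([12.9, 14.9]), np.float64(28.9)]
knob [array([ 539.5, -224.3]), array([16.7,  6.3]), np.float64(52.4)]
10.15 [ 0.46711116 -0.25393288  0.14135601] [-0.06  0.39  0.55  2.01 -0.28  0.81  1.17] [-0.6 -0.4  0.5]
[ -1.2  -2.  109.4] [ 0.001  0.    -0.002] dist 109.0 turn 0.0
```

Call:
{"name": "step_arm", "arguments": {
  "moves": [
    [0,-1.5,30,0,0,0,0],
    [0,-1.5,65,0,0,0,0],
    [0,-1.5,95,0,0,0,0],
    [0,-1.5,108,0,0,0,0],
    [0,-1.5,108,0,0,0,0]
  ]
}}

```text
clock: 10.65
tcp_pos: [0.4651, -0.2543, 0.0323]
orientation: [-1.579, -2.714, 0.0]
contact_force: [-1.7, 0.2, -0.2]
grip_width: -0.0
gripper_force: 0.0
```

Run:
```python
from m import *
o=r.get_obs();print(o['tcp_pos'],o['contact_force']);go((.4845,-.288,.032),29.7)
```

```text
[ 0.46506945 -0.25425948  0.03231424] [-1.67131872  0.21474273 -0.15573577]
[-38.9   0.2   0.3] [-0.001 -0.001 -0.001] dist 39.0 turn 0.0
```

Push outwards to near the expected stop.

Call:
{"name": "step_arm", "arguments": {
  "moves": [
    [-8,0,0,0,0,0,0],
    [-14,0,0,0,0,0,0],
    [-19,0,0,0,0,0,0],
    [-24,0,0,0,0,0,0],
    [-29,0,0,0,0,0,0],
    [-33,0,0,0,0,0,0],
    [-36,0,0,0,0,0,0],
    [-36,0,0,0,0,0,0]
  ]
}}

```text
clock: 11.45
tcp_pos: [0.4818, -0.2843, 0.0324]
orientation: [-1.578, -2.711, -0.003]
contact_force: [-4.0, 7.4, 5.4]
grip_width: -0.0003
gripper_force: 4.0
```

Call:
{"name": "step_arm", "arguments": {
  "moves": [
    [-2,0,0,0,0,0,0],
    [-3,0,0,0,0,0,0],
    [-4,0,0,0,0,0,0],
    [-4,0,0,0,0,0,0]
  ]
}}

```text
clock: 11.85
tcp_pos: [0.4819, -0.2848, 0.0319]
orientation: [-1.573, -2.707, -0.007]
contact_force: [-8.8, 14.8, 10.8]
grip_width: 0.0003
gripper_force: 8.4
```

Run:
```python
from m import *
look()
```

```text
post [array([ 492.6, -304.4]), array([ 4.6, 11.3]), np.float64(33.6)] bolt [array([ 540.1, -268.3]), array([5.7, 1.3]), np.float64(14.5)]
knob [array([ 517.8, -248.2]), array([86.1, 19.8]), np.float64(36.0)]
11.9 [ 0.48194766 -0.28476304  0.03187606] [ 0.1   0.6   0.43  1.99 -0.42  0.64  1.32] [-8.  14.4 11.5]
```

The catch is at its stop, with the inward reaction up to 17 N and no further travel. I'll retreat and look.

Call:
{"name": "step_arm", "arguments": {
  "moves": [
    [8,0,0,0,0,0,0],
    [14,0,-5,0,0,0,0],
    [14,0,-40,0,0,0,20],
    [14,0,-85,0,0,0,45],
    [14,0,-125,0,0,0,45],
    [14,0,-130,0,0,0,45]
  ]
}}

```text
clock: 12.5
tcp_pos: [0.4807, -0.2803, 0.1681]
orientation: [1.578, 2.705, 0.001]
contact_force: [0.8, -0.8, -0.3]
grip_width: 0.0452
gripper_force: 0.0
```

Run:
```python
from m import *
look('pics/w5.png'); go((.5455,-.228,.15),37)
```

```text
post [array([ 491.2, -300.6]), array([16.4, 17.8]), np.float64(28.2)] bolt [array([ 540.1, -276. ]), array([12.7, 15.2]), np.float64(28.9)]
knob [array([ 544.1, -228.4]), array([17.2, 17.9]), np.float64(31.4)]
12.55 [ 0.4800138  -0.27939411  0.16649083] [-0.04  0.39  0.57  1.94 -0.27  0.87  1.19] [ 0.9 -0.1  0.9]
[12.6 82.2 16.8] [ 0.004  0.006 -0.131] dist 85.0 turn 8.0
```

View pics/w5.png

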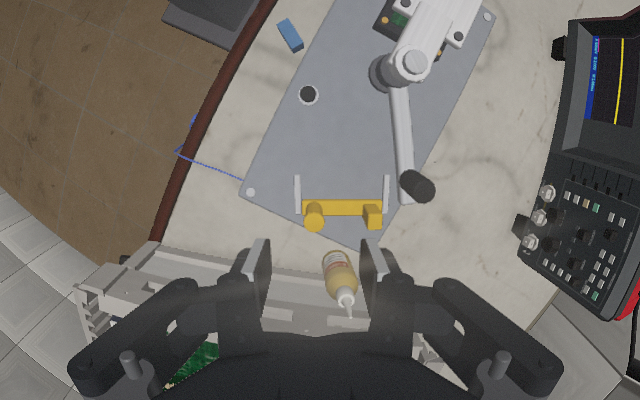

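The wrist view shows the catch moved out, with the post at (313,215) and the bolt at (372,215), clear of the arm. The knob is at (417,186) and the flux bottle at (342,275) is undisturbed. Measured travel is about 22 mm, so I'll push once more, harder, to be sure it is at the stop.

Run:
```python
from m import *
f=dict(np.load('pics/wrist.npz'));P=wpts(f)
for uv in ((297,185),(297,205),(387,185),(405,70),(308,94),(343,301)): print(uv,P[uv[1],uv[0]].round(3))
go((.4768,-.2755,.042),29.7)
```

```text
(297, 185) [ 0.467 -0.29   0.02 ]
(297, 205) [ 0.476 -0.307  0.021]
(387, 185) [ 0.544 -0.246  0.021]
(405, 70) [ 0.485 -0.162  0.099]
(308, 94) [ 0.435 -0.21   0.053]
(343, 301) [ 0.545 -0.344  0.09 ]
[  5.7  -1.4 124.5] [ 0.005  0.006 -0.003] dist 125.0 turn 0.0
```

Call:
{"name": "step_arm", "arguments": {
  "moves": [
    [6,-1,30,0,0,0,0],
    [6,-1,70,0,0,0,0],
    [6,-1,105,0,0,0,0],
    [6,-1,124,0,0,0,0],
    [6,-1,124,0,0,0,0]
  ]
}}

```text
clock: 13.05
tcp_pos: [0.4714, -0.2719, 0.0354]
orientation: [-1.579, -2.709, 0.003]
contact_force: [0.5, -0.4, -0.2]
grip_width: 0.0
gripper_force: 0.0
```

Call:
{"name": "step_arm", "arguments": {
  "moves": [
    [-4,0,0,0,0,0,0],
    [-8,0,0,0,0,0,0],
    [-11,0,0,0,0,0,0],
    [-14,0,0,0,0,0,0],
    [-15,0,0,0,0,0,0]
  ]
}}

```text
clock: 13.55
tcp_pos: [0.4812, -0.2846, 0.0392]
orientation: [-1.579, -2.713, -0.003]
contact_force: [-4.1, 5.7, 4.8]
grip_width: 0.0
gripper_force: 3.3
```

Call:
{"name": "step_arm", "arguments": {
  "moves": [
    [-2,0,0,0,0,0,0],
    [-5,0,0,0,0,0,0],
    [-8,0,0,0,0,0,0],
    [-8,0,0,0,0,0,0]
  ]
}}

```text
clock: 13.95
tcp_pos: [0.4815, -0.2853, 0.0379]
orientation: [-1.569, -2.704, -0.011]
contact_force: [-11.6, 19.2, 14.3]
grip_width: 0.0002
gripper_force: 11.2
```

The catch holds against 22 N, so it is at its stop. On to the lever.

Call:
{"name": "step_arm", "arguments": {
  "moves": [
    [8,0,0,0,0,0,0],
    [16,0,-5,0,0,0,0],
    [16,0,-40,0,0,0,20],
    [16,0,-85,0,0,0,45],
    [16,0,-110,0,0,0,45],
    [16,0,-110,0,0,0,45]
  ]
}}

```text
clock: 14.55
tcp_pos: [0.4802, -0.2809, 0.1534]
orientation: [1.578, 2.706, 0.002]
contact_force: [-0.6, -0.3, 0.2]
grip_width: 0.0449
gripper_force: 0.0
```

Run:
```python
from m import *
look(); go((.5455,-.228,.15),37)
```

```text
post [array([ 491.3, -300.6]), array([17. , 17.5]), np.float64(33.9)] bolt [array([ 540.3, -276.6]), array([13. , 15.8]), np.float64(30.2)]
knob [array([ 544.3, -228.4]), array([17.7, 18.2]), np.float64(40.6)]
14.6 [ 0.47909545 -0.27987538  0.15121798] [-0.03  0.42  0.57  1.96 -0.29  0.85  1.21] [0.2 0.3 0.1]
[12.4 83.3  1.5] [ 0.003  0.004 -0.13 ] dist 84.0 turn 7.0
```

Call:
{"name": "step_arm", "arguments": {
  "moves": [
    [6,40,-5,0,0,-0.06,45],
    [12,75,-5,0,0,-0.12,45],
    [12,83,0,0,0,-0.13,45],
    [12,83,0,0,0,-0.13,45],
    [12,83,0,0,0,-0.13,45]
  ]
}}

```text
clock: 15.1
tcp_pos: [0.5423, -0.2284, 0.1479]
orientation: [-1.403, -2.809, 0.002]
contact_force: [-0.4, -0.6, -0.7]
grip_width: 0.0454
gripper_force: 0.0
```

Run:
```python
from m import *
look(); go((.545,-.2285,.067),37.2)
```

```text
post [array([ 491.7, -300.3]), array([17.1, 17.1]), np.float64(67.3)] bolt [array([ 540.7, -275.9]), array([13.1, 16.1]), np.float64(29.7)]
knob [array([ 544.6, -227.8]), array([17.8, 18. ]), np.float64(24.7)]
15.15 [ 0.54219835 -0.22888     0.14824582] [-0.1   0.47  0.51  1.87 -0.29  0.88  1.2 ] [ 0.5 -0.3 -0.1]
[-1.4  2.6 81.2] [-0.002 -0.001 -0.006] dist 81.0 turn 0.0
```

Call:
{"name": "step_arm", "arguments": {
  "moves": [
    [-1,2.6,30,0,0,0,45],
    [-1,2.6,60,0,0,0,45],
    [-1,2.6,81,0,0,0,45],
    [-1,2.6,81,0,0,0,26],
    [-1,2.6,81,0,0,0,26],
    [-1,2.6,81,0,0,0,26]
  ]
}}

```text
clock: 15.75
tcp_pos: [0.547, -0.2278, 0.0692]
orientation: [1.402, 2.809, 0.0]
contact_force: [0.7, 0.0, 0.4]
grip_width: 0.0262
gripper_force: 0.0
```

```bash
cat > arc.py <<'E'
from m import *
def arc(phis,c=(.4878,-.153),rad=.0947,z=.067,rows=True):
    o=r.get_obs();T=R.from_rotvec(o['orientation']);print(o['clock'],o['tcp_pos'],o['grip_width'],o['contact_force'].round(1))
    print('phi now',np.degrees(np.arctan2(o['tcp_pos'][1]-c[1],o['tcp_pos'][0]-c[0])).round(1))
    for p in phis:
        a=np.radians(p);go((c[0]+rad*np.cos(a),c[1]+rad*np.sin(a),z),p+90,o)
E
python3 - <<'E'
from arc import *
arc(range(-57,-93,-5))
E
```

```text
15.75 [ 0.54704592 -0.22782504  0.06924059] 0.02617351513291757 [0.7 0.  0.4]
phi now -51.6
[ 0.9 -8.9  2.2] [0.001 0.002 0.069] dist 9.0 turn 4.0
[  1.9 -17.1   2.2] [0.001 0.002 0.156] dist 17.0 turn 9.0
[  3.5 -25.2   2.2] [0.001 0.002 0.243] dist 26.0 turn 14.0
[  5.8 -33.1   2.2] [0.001 0.002 0.331] dist 34.0 turn 19.0
[  8.9 -40.8   2.2] [0.001 0.002 0.418] dist 42.0 turn 24.0
[ 12.5 -48.2   2.2] [0.001 0.002 0.505] dist 50.0 turn 29.0
[ 16.8 -55.3   2.2] [0.002 0.002 0.592] dist 58.0 turn 34.0
[ 21.8 -61.9   2.1] [0.002 0.001 0.68 ] dist 66.0 turn 39.0
```

Call:
{"name": "step_arm", "arguments": {
  "moves": [
    [0.9,-8.9,0,0,0,0.07,26],
    [1.9,-17.1,0,0,0,0.155,26],
    [3.5,-25.2,0,0,0,0.24,26],
    [5.8,-33.1,0,0,0,0.33,26],
    [8.9,-40.8,0,0,0,0.42,26],
    [12.5,-48.2,0,0,0,0.505,26],
    [16.8,-55.3,0,0,0,0.59,26],
    [21.8,-61.9,0,0,0,0.68,26]
  ]
}}

```text
clock: 16.55
tcp_pos: [0.4859, -0.2475, 0.0695]
orientation: [2.26, 2.176, 0.004]
contact_force: [3.5, -0.5, -1.9]
grip_width: 0.0263
gripper_force: 1.5
```

Run:
```python
from arc import *
arc(range(-95,-131,-5))
```

```text
16.55 [ 0.48586595 -0.24745979  0.06954872] 0.02628264677241421 [ 3.5 -0.5 -1.9]
phi now -91.2
[-0.1 -6.3  2.5] [0.005 0.001 0.05 ] dist 7.0 turn 3.0
[  0.7 -14.6   2.5] [0.005 0.001 0.137] dist 15.0 turn 8.0
[  2.1 -22.7   2.4] [0.005 0.001 0.224] dist 23.0 turn 13.0
[  4.3 -30.7   2.4] [0.005 0.001 0.311] dist 31.0 turn 18.0
[  7.2 -38.4   2.4] [0.005 0.    0.399] dist 39.0 turn 23.0
[ 10.7 -45.9   2.3] [0.005 0.    0.486] dist 47.0 turn 28.0
[ 14.9 -53.    2.3] [ 0.005 -0.     0.573] dist 55.0 turn 33.0
[ 19.7 -59.7   2.2] [ 0.005 -0.     0.661] dist 63.0 turn 38.0
```

Call:
{"name": "step_arm", "arguments": {
  "moves": [
    [0,-6.3,0,0,0,0.05,26],
    [0.7,-14.6,0,0,0,0.137,26],
    [2.1,-22.7,0,0,0,0.224,26],
    [4.3,-30.7,0,0,0,0.311,26],
    [7.2,-38.4,0,0,0,0.4,26],
    [10.7,-45.9,0,0,0,0.486,26],
    [12.5,-49,0,0,0,0.52,26]
  ]
}}

```text
clock: 17.25
tcp_pos: [0.4369, -0.2328, 0.0693]
orientation: [2.744, 1.525, 0.005]
contact_force: [2.8, -0.6, 1.9]
grip_width: 0.0259
gripper_force: 1.2
```

Run:
```python
from arc import *
arc(range(-124,-133,-2))
```

```text
17.25 [ 0.43688171 -0.23284775  0.06928371] 0.02588583072458362 [ 2.8 -0.6  1.9]
phi now -122.5
[ 0.1 -2.4  2.3] [ 0.004 -0.001  0.037] dist 3.0 turn 2.0
[ 0.2 -5.7  2.3] [ 0.004 -0.002  0.072] dist 6.0 turn 4.0
[ 0.5 -9.   2.3] [ 0.004 -0.002  0.107] dist 9.0 turn 6.0
[  0.9 -12.3   2.2] [ 0.004 -0.002  0.142] dist 13.0 turn 8.0
[  1.5 -15.6   2.2] [ 0.004 -0.002  0.177] dist 16.0 turn 10.0
```

Call:
{"name": "step_arm", "arguments": {
  "moves": [
    [0,-2.4,0,0,0,0.03,26],
    [0,-4,0,0,0,0.05,26],
    [0,-5.5,0,0,0,0.06,26],
    [0,-7,0,0,0,0.06,26],
    [0,-7,0,0,0,0.06,26]
  ]
}}

```text
clock: 17.75
tcp_pos: [0.4348, -0.2312, 0.0692]
orientation: [2.779, 1.444, 0.008]
contact_force: [12.8, -6.4, -8.7]
grip_width: 0.0261
gripper_force: 7.1
```

Call:
{"name": "step_arm", "arguments": {
  "moves": [
    [0,-2,0,0,0,0,26],
    [0,-4,0,0,0,0,26],
    [0,-4,0,0,0,0,26]
  ]
}}

```text
clock: 18.05
tcp_pos: [0.4346, -0.2311, 0.0699]
orientation: [2.773, 1.441, 0.012]
contact_force: [21.0, -11.8, -17.1]
grip_width: 0.0261
gripper_force: 11.9
```

The lever is held by the stop at 24 N with no further movement. I'll release the load, open and rise.

Call:
{"name": "step_arm", "arguments": {
  "moves": [
    [0,6,0,0,0,0,26],
    [0,10.5,0,0,0,0,28],
    [0,10.5,0,0,0,0,42],
    [0,10.5,0,0,0,0,42],
    [0,10.5,-30,0,0,0,42],
    [0,10.5,-70,0,0,0,42],
    [0,10.5,-115,0,0,0,42],
    [0,10.5,-150,0,0,0,42]
  ]
}}

```text
clock: 18.85
tcp_pos: [0.4339, -0.2327, 0.2194]
orientation: [-2.789, -1.444, 0.0]
contact_force: [1.1, 0.8, 0.1]
grip_width: 0.0417
gripper_force: 0.0
```

Run:
```python
from m import *
look()
f=dict(np.load('pics/wrist.npz'));s=grab('scene');t=grab('top')
P=wpts(f);hsv=cv2.cvtColor(f['image'],cv2.COLOR_RGB2HSV);V=hsv[...,2].astype(int)
d=np.hypot(P[...,0]-.4878,P[...,1]+.153)
k=P[(abs(P[...,2]-.097)<.004)&(V<70)&(d>.07)&(d<.12)&(P[...,1]<-.2)];c=(k.max(0)+k.min(0))/2;print('knob',c,np.degrees(np.arctan2(c[1]+.153,c[0]-.4878)))
cv2.imwrite('pics/end.png',np.vstack([f['image'][:300],np.hstack([cv2.resize(s['image'][90:310,230:430],(320,290)),cv2.resize(t['image'][130:260,190:470],(320,290))])])[:,:,::-1])
```

```text
post [array([ 491.9, -300.8]), array([16.6, 16.8]), np.float64(1.7)] bolt [array([ 540.5, -276.3]), array([12.3, 14.9]), np.float64(31.3)]
knob [array([ 440.5, -234.4]), array([18. , 11.6]), np.float64(60.5)]
18.9 [ 0.43618498 -0.23451988  0.22362336] [-0.53  0.31  1.1   2.04 -0.34  0.98  0.13] [ 1.4 -3.1  3.7]
knob [ 0.43822189 -0.23180433  0.09620283] -122.17520185201631
```

View pics/end.png

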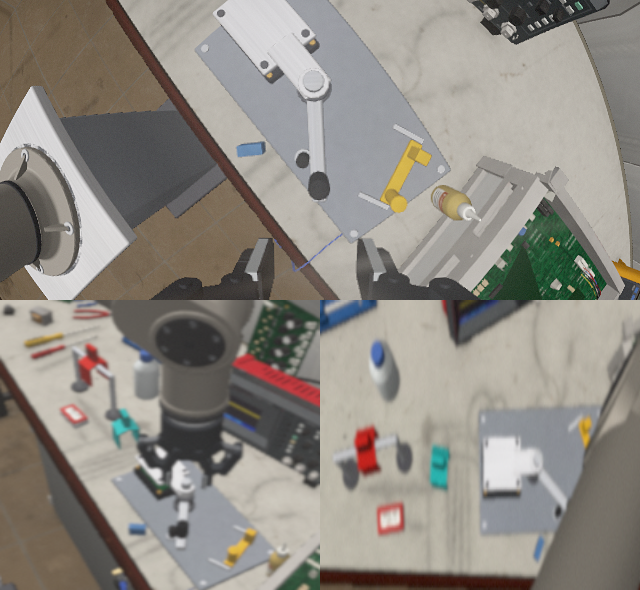

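The final views show the lever arm against its stop (knob at (318,187), −122.2°, matching 1.22 rad) and the catch out. The cover is on the bar, and the bottles, relay and fuse box are standing in place.

```bash
python3 -c "
from bench import r
print(r.hand_in())"
```

```text
the job is handed in; nothing more can be done
None
```

I hung the red cover astride the rail's bar, pushed the yellow catch out to its stop and then turned the lever fully home. The gripper was clear of everything when I handed in, at about 19 s on the robot's clock, and the bottles, relay and fuse box looked undisturbed in the last pictures.

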